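Reload the sample row in reverse order

TASK

Move the four containers out of the saucers of the metal rack and stand them in the four wells of the white rack in reverse order: the container nearest the handle of the metal rack goes into the well farthest from the handle of the white rack, the next one into the next well, and so on, until the one that was farthest from the handle stands in the well next to the handle. Each must stand upright on the floor of its well and be let go; tip none of them over on the way.

Things in the scene. Friction and masses are not known exactly. Their poses are not given: they have to be found in the camera images.
- strip_can: test strip canister, white cylinder with a snap cap, the tallest of the plain cylinders: body 40 mm across to 85 mm height, cap 45 mm across from 85 to 105 mm; 50 g. Origin: centre of its underside; z up along its axis. It starts upright, its underside 12 mm above the bench.
- specimen_cup: wide low specimen cup with screw lid: cup body 52 mm across up to 48 mm, lid 57 mm across from 48 to 61 mm; 60 g; can be gripped by the lid. Origin: centre of its underside; z up along its axis. It starts upright, its underside 12 mm above the bench.
- dropper_bottle: slim brown dropper bottle: body 33 mm across up to about 62 mm, narrowing above to a collar 24 mm across and a rubber teat 13 mm across, 102 mm high in all; 70 g. Origin: centre of its underside; z up along its axis. It starts upright, its underside 12 mm above the bench.
- squat_jar: small squat white jar with a black cap, 44 mm across, about 55 mm high; 80 g. Origin: centre of its underside; z up along its axis. It starts upright, its underside 12 mm above the bench.
- saucer_a: plain grey round saucer fixed in the old rack, 68 mm across, 10 mm high, floor 4 mm thick, rim 3 mm thick; the strip canister stands in it at the start. All four saucers look alike. Origin: centre of its underside, which lies 8 mm above the bench; z up
- saucer_b: plain grey round saucer fixed in the old rack, 68 mm across, 10 mm high, floor 4 mm thick, rim 3 mm thick; the specimen cup stands in it at the start. All four saucers look alike. Origin: centre of its underside, which lies 8 mm above the bench; z up
- saucer_c: plain grey round saucer fixed in the old rack, 68 mm across, 10 mm high, floor 4 mm thick, rim 3 mm thick; the dropper bottle stands in it at the start. All four saucers look alike. Origin: centre of its underside, which lies 8 mm above the bench; z up
- saucer_d: plain grey round saucer fixed in the old rack, 68 mm across, 10 mm high, floor 4 mm thick, rim 3 mm thick; the squat jar stands in it at the start. All four saucers look alike. Origin: centre of its underside, which lies 8 mm above the bench; z up
- old_rack: metal rack holding the containers at the start: aluminium plate 324 x 85 x 8 mm with a saucer on each place. Places in a row at x = -108, -36, 36, 108 mm. Steel arch handle (60 mm wide, top at z = 48 mm) only at the +x end, at x = 159 mm. Fixed. Origin: on the bench, midway between the two middle places; x along the row towards the handle, z up.
- new_rack: empty white plastic block 324 x 85 x 14 mm with four round wells 66 mm across, 6 mm deep (floor at z = 8 mm). Places in a row at x = -108, -36, 36, 108 mm. Steel arch handle (60 mm wide, top at z = 54 mm) only at the +x end, at x = 159 mm. Fixed. Origin: on the bench, midway between the two middle places; x along the row towards the handle, z up. Either rack may be the left one

How it is judged:
By the outcome, as a careful person would: the job done as asked, in the order asked, and still so for the second after the job is handed in, with the robot touching nothing.
It also fails if it takes over 144 s, if anything falls off the work surface, if the arm or the gripper's body presses on something with over 40 N, if the wrist force passes 120 N, or if a joint passes its speed limit or range.

ROBOT

A 6-joint arm with a two-finger parallel gripper is mounted at the origin on the work surface; the furniture and walls round the work are solid. World frame = base frame: x ahead of the robot, y to its left, z up, the work surface at z = 0. Lengths are in mm, angles in rad, forces in N, time in s.
With the tool pointing down it reaches from about 350 to 775 mm from the base axis. Payload 7.3 kg.
Tool frame: the origin (TCP) lies at the very end of the fingers, on their centre line; the grasp point (between the pads) lies 19 mm behind it (bot.grip_point_offset is the distance from the TCP to the grasp point, in mm); z points along the fingers, y is the line along which they close (so a half turn about z gives the same grasp; the last joint's range is limited). The gripper opens to 92 mm and grips with 3 to 60 N. Pads are 19 mm wide; open, the fingers measure 130 mm over their backs; the gripper's body (75 mm by 190 mm) begins 47 mm behind the grasp point.
Start: joints at [1.157, 0.342, 1.524, -0, 1.275, -0.146], TCP at [138.905, 506.311, 226.741] pointing down, gripper open.
Joint ranges: [-2.53, 2.53], [-0.77, 2.02], [0.04, 2.7], [-1, 4.14], [0.28, 2.66], [-3.11, 3.11]. Speed limits (rad/s): [2.57, 2.57, 3.14, 3.14, 3.14, 3.14].

INTERFACE

Orientations are given as [roll, pitch, yaw] about the fixed x, y, z axes, in that order (R = Rz(yaw) Ry(pitch) Rx(roll)).
In Python, from plant import bot gives the robot as it stands. The module is installed in compiled form; this text tells all that it offers.
- The arm moves only by the shell command python3 -m jog 'ROWS' [OPENING]. ROWS is JSON, a list of rows, each a list of 6 numbers: the shift along the tool's x, y, z in mm, then the turn, a rotation vector about the tool's x, y, z in rad. In form: [[dx, dy, dz, rx, ry, rz], ...]. A call has 1 to 12 rows; each row shifts and turns the commanded pose from where the row before left it, along the tool's axes as they then stand; what a row does not reach is not made up. A row lasts 1/10 s, in which the tool goes at most 50 mm and 8.59 degrees, less where a joint would pass 70% of its speed; a pose out of reach is approached as far as the arm can. A call with a gripper value outside its range is refused whole. OPENING is the opening in per cent of the stroke, from 0 (shut) to 100 (fully open), set as the call begins (- or left out, the last holds). The fingers move at their own pace and stop on an object; the grip force is fixed at half the most. Time passes only in rows, so rows that do not move let the fingers close. It gives the time, the measured TCP pose, the force, the opening and the grip force at its end, in the units of the state.
- bot.get_obs(): the state, without advancing time (a new reading comes with each control period).
- bot.capture(name): name is "scene" or "top"; returns the picture (384x512x3 uint8, red, green, blue); there is no depth.
- bot.camera_model(name): a dict with "fx", "fy", "cx", "cy" (pixels), "position" and "orientation" of the camera in the world. Camera axes: x right, y down, z forward; pixel columns grow to the right and rows downward; lengths in mm; the calibration is good to about 2 mm. A picture is of the moment at which its call begins. camera_model takes no time and is no camera call.
- bot.close_job(): hands the job in; it is judged then, once.
Trained networks look in the newest picture that a camera, given by its name, has taken for a name from the list of things; names that differ only in an ending like _2 or _b are one class to them, and where a whole thing is asked for, a point or a joint stands for the part that bears it (a point fixed in the world has none). Each returns a list of dicts, best first, with "p" (0 to 1); they miss things now and then, are a little off and sometimes report something else, mostly with a low value. They report only what shows in the picture. A call takes as long as a camera call.
- bot.outline_of(target, camera): "mask" (384x512 bool, what is visible of it) and "pixel" ([column, row] in pixels, amid what is visible of it).
The state is a dict: "time": time; "joint_positions": joint angles; "dq": joint speeds; "tau": joint torques, N m; "tool_pos": TCP position; "tcp_rot": TCP orientation; "contact_force": force on the tool from outside, world axes, zero at the start; "moment": the same for the moment, N m; "grip_width": finger opening in mm; "finger_force": force on a finger pad.
Only numpy, scipy, OpenCV 4.12 (cv2) and the standard library are available. Lean on these libraries where they do the work, as an engineer would, in place of code of your own. Each camera call takes 0.05 s, during which the arm holds its last target. There are 200 camera calls.

## Working session

There is one attempt and no reset: what is moved stays moved. The work goes in short steps, Python scripts to look and compute and a shell command to move; the robot and the scene stay as the last step left them, time stands still between calls to the robot, and variables do not carry over. Pictures are saved under pics/ and viewed, at most 18 in all, crops included, and the job is handed in when it is done.

```bash
mkdir -p pics
python3 - <<'E'
from plant import bot
import cv2
for n in ("scene","top"):
    im=bot.capture(n); cv2.imwrite(f"pics/{n}0.png",im[:,:,::-1])
    print(n,bot.camera_model(n))
    for t in ("strip_can","specimen_cup","dropper_bottle","squat_jar","old_rack","new_rack"):
        r=bot.outline_of(t,n)
        print(t,[(round(d["p"],2),d["pixel"],int(d["mask"].sum())) for d in r[:3]])
o=bot.get_obs();print(o)
E
```

```text
scene {'fx': 496.4538091038896, 'fy': 496.4538091038896, 'cx': 253.4631576687991, 'cy': 196.09160291852004, 'position': array([-237.400658  , -789.77336991,  637.52541584]), 'orientation': array([-2.07807935,  0.00614014, -0.75701965])}
strip_can [(0.84, [329.4, 252.0], 860)]
specimen_cup []
dropper_bottle [(0.72, [331.6, 250.4], 875), (0.22, [397.2, 241.8], 181)]
squat_jar [(0.7, [392.9, 240.6], 153), (0.57, [371.3, 240.9], 478)]
old_rack [(0.96, [386.0, 255.3], 839)]
new_rack [(0.95, [171.0, 171.4], 2000), (0.34, [353.1, 252.4], 738)]
top {'fx': 420.0298951077896, 'fy': 420.0298951077896, 'cx': 254.18728553117265, 'cy': 189.89284968409476, 'position': array([ 434.5492517 ,   -2.64971684, 1071.51139551]), 'orientation': array([-3.08110747, -0.00693455, -1.57745961])}
strip_can [(0.55, [385.7, 226.5], 463)]
specimen_cup [(0.87, [385.6, 200.8], 497)]
dropper_bottle [(0.66, [377.0, 139.7], 251)]
squat_jar [(0.58, [374.2, 172.6], 315)]
old_rack [(0.72, [365.7, 162.7], 1511)]
new_rack [(0.59, [132.7, 203.7], 4411), (0.26, [383.9, 198.6], 531)]
{'time': 0.7, 'joint_positions': array([ 1.15701061e+00,  3.41969553e-01,  1.52413964e+00,  1.22972153e-05,
        1.27538232e+00, -1.46035126e-01]), 'dq': array([-7.36967191e-04,  7.95498891e-05, -1.31695318e-04,  4.85013567e-04,
        1.35175462e-03,  7.11437328e-05]), 'tau': array([-1.50277221e-03, -4.31043577e+01, -2.44439363e+01,  7.17431470e-02,
        4.83212597e-02,  2.35883385e-05]), 'tool_pos': array([138.89076482, 506.30135612, 226.74246335]), 'tcp_rot': array([3.14149087e+00, 3.07898042e-06, 2.87383848e+00]), 'contact_force': array([-0.28415941,  0.17427148, -0.053682  ]), 'moment': array([-0.01428329,  0.00423111, -0.0212473 ]), 'finger_force': 0.0, 'grip_width': 91.65958319629648}
```

View pics/scene0.png

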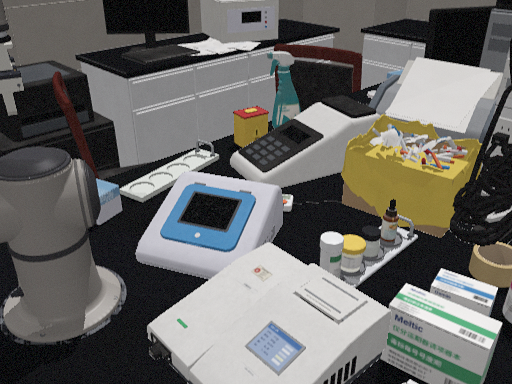

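View pics/top0.png

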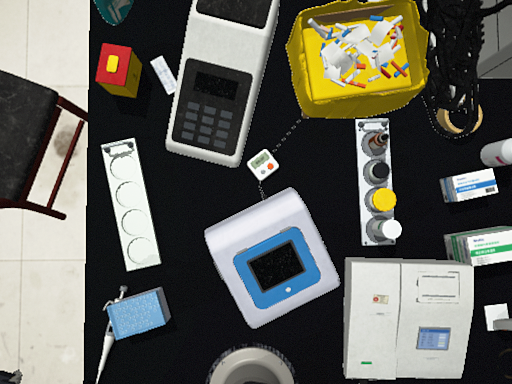

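The scene view shows the white rack on the left and the metal rack on the right, both with the handle at the far (+x) end. In the top view the metal rack runs from (378,120) to (378,245). Starting at its handle it holds the dropper (377,140), jar (374,172), cup (384,200) and can (390,229). The white rack runs from (118,140) to (143,270), with its handle at the top.

```bash
cat > h.py <<'E'
import numpy as np, cv2
from plant import bot
from scipy.spatial.transform import Rotation as R
def px2w(cam,uv,z):
    m=bot.camera_model(cam); r=R.from_euler('xyz',m['orientation']).as_matrix(); p=np.array(m['position'])
    d=r@np.array([(uv[0]-m['cx'])/m['fx'],(uv[1]-m['cy'])/m['fy'],1]); return p+d*(z-p[2])/d[2]
def w2px(cam,P):
    m=bot.camera_model(cam); r=R.from_euler('xyz',m['orientation']).as_matrix(); c=r.T@(np.array(P,float)-np.array(m['position']))
    return np.array([m['fx']*c[0]/c[2]+m['cx'],m['fy']*c[1]/c[2]+m['cy']])
E
python3 - <<'E'
from h import *
im=bot.capture("top")[:,:,::-1]
a=cv2.resize(im[125:280,85:175],None,fx=3.8,fy=3.8,interpolation=cv2.INTER_CUBIC)
b=cv2.resize(im[105:260,340:430],None,fx=3.8,fy=3.8,interpolation=cv2.INTER_CUBIC)
cv2.imwrite("pics/crop1.png",np.hstack([a,b]))
for t,z in (("new_rack",14),("old_rack",8)):
    d=bot.outline_of(t,"top")[0]["mask"].astype(np.uint8)
    c=max(cv2.findContours(d,0,2)[0],key=cv2.contourArea)
    bx=cv2.boxPoints(cv2.minAreaRect(c)); print(t,bx.round(1).tolist(),[px2w("top",p,z)[:2].round().tolist() for p in bx])
for t,z in (("strip_can",117),("specimen_cup",73),("squat_jar",67),("dropper_bottle",114)):
    d=bot.outline_of(t,"top")
    if d:
        c=max(cv2.findContours(d[0]["mask"].astype(np.uint8),0,2)[0],key=cv2.contourArea)
        e=cv2.minEnclosingCircle(c);print(t,e,px2w("top",e[0],z)[:2].round(),cv2.boundingRect(c))
E
```

```text
new_rack [[101.0, 144.0], [136.39999389648438, 136.89999389648438], [161.60000610351562, 263.1000061035156], [126.19999694824219, 270.20001220703125]] [[617.0, 377.0], [635.0, 288.0], [317.0, 222.0], [300.0, 309.0]]
old_rack [[355.1000061035156, 118.80000305175781], [388.3999938964844, 117.0], [395.20001220703125, 243.3000030517578], [361.8999938964844, 245.10000610351562]] [[680.0, -271.0], [684.0, -357.0], [362.0, -365.0], [358.0, -281.0]]
strip_can ((386.0, 228.5), 14.705541610717773) [ 403. -308.] (372, 220, 29, 19)
specimen_cup ((381.629638671875, 199.0), 13.955979347229004) [ 471. -314.] (368, 187, 28, 25)
squat_jar ((378.8829650878906, 139.3085174560547), 10.550013542175293) [ 616. -312.] (369, 132, 20, 16)
dropper_bottle ((377.9166564941406, 139.7916717529297), 10.772777557373047) [ 606. -296.] (368, 132, 21, 17)
```

View pics/crop1.png

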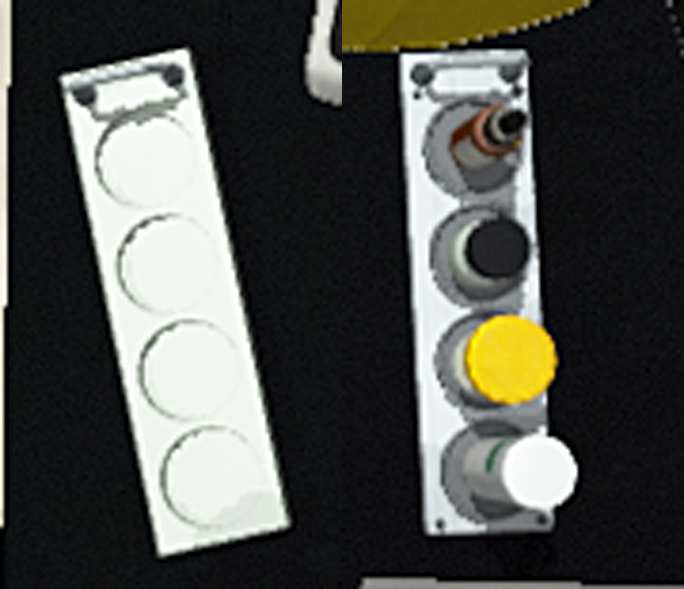

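The enlarged crop shows the white rack's corners at (60,75), (188,48), (290,525) and (158,556), handle at the top. The metal rack's corners are at (400,52), (527,52), (552,530) and (425,533). Cap centres: can (540,471), cup (511,360), jar (497,248), dropper tip (510,122).

Run:
```python
from h import *
def fit(P,Q):
    P=np.array(P);Q=np.array(Q);a=P-P.mean(0);b=Q-Q.mean(0)
    th=np.arctan2((a[:,0]*b[:,1]-a[:,1]*b[:,0]).sum(),(a*b).sum());return th,Q.mean(0)
model=[[162,42.5],[162,-42.5],[-162,-42.5],[-162,42.5]]
for n,off,pts,z in (("new",(85,125),[(60,75),(188,48),(290,525),(158,556)],14),("old",(250,105),[(400,52),(527,52),(552,528),(425,533)],8)):
    W=[px2w("top",np.array(p)/3.8+off,z)[:2] for p in pts]
    th,c=fit(model,W);print(n,th,c.round(1)); u=np.array([np.cos(th),np.sin(th)])
    for x in(-108,-36,36,108):print(x,(c+u*x).round(1))
for n,p,z in (("can",(540,471),117),("cup",(511,360),73),("jar",(497,248),67),("drop",(510,122),114)):
    print(n,px2w("top",np.array(p)/3.8+(250,105),z)[:2].round(1))
# white well centres
for p in ((148,158),(167,263),(189,369),(211,477)):print(px2w("top",np.array(p)/3.8+(85,125),11)[:2].round(1))
```

```text
new 0.2156236892994328 [465.9 300.1]
-108 [360.4 277. ]
-36 [430.7 292.4]
36 [501.  307.8]
108 [571.4 323.2]
old 0.027105984282889985 [ 519.5 -318.7]
-108 [ 411.5 -321.6]
-36 [ 483.5 -319.7]
36 [ 555.5 -317.7]
108 [ 627.4 -315.8]
can [ 401.6 -322. ]
cup [ 469.5 -320.3]
jar [ 540.8 -315.2]
drop [ 612.6 -310.4]
[559.9 319. ]
[489.8 305.6]
[419.5 290.3]
[348.5 275.1]
```

Both the wells and the containers show that the row's origin lies about 12 mm nearer the robot than the middle of the plate, so I'll use the well and cap positions. I'm moving off now.

```bash
python3 -m jog '[[0,0,-25,0,0,-0.134],[0,0,-25,0,0,-0.134],[-30,-35,0,0,0,0],[-30,-35,0,0,0,0],[-30,-35,0,0,0,0],[-30,-35,0,0,0,0],[-30,-35,0,0,0,0],[-30,-35,0,0,0,0],[-30,-35,0,0,0,0],[-30,-35,0,0,0,0]]' 100; python3 -m jog '[[0,-40,0,0,0,0],[0,-40,0,0,0,0],[0,-40,0,0,0,0],[0,-40,0,0,0,0],[0,-40,0,0,0,0],[0,-40,0,0,0,0],[0,-40,0,0,0,0],[0,-40,0,0,0,0],[0,-40,0,0,0,0],[0,-40,0,0,0,0],[0,-40,0,0,0,0],[0,0,0,0,0,0]]'
```

```text
time: 2.05
tool_pos: [379.9, 224.7, 277.0]
tcp_rot: [3.141, 0.001, -3.141]
contact_force: [0.1, 0.4, -0.1]
grip_width: 92.2
finger_force: 0.0
time: 3.25
tool_pos: [378.9, -217.6, 276.4]
tcp_rot: [-3.14, -0.0, 3.137]
contact_force: [0.3, -0.2, -0.5]
grip_width: 91.7
finger_force: 0.0
```

```bash
python3 -m jog '[[-7,-35,0,0,0,0],[-7,-35,0,0,0,0],[-7,-34,0,0,0,0],[0,0,40,0,0,0],[0,0,40,0,0,0],[0,0,40,0,0,0],[0,0,0,0,0,0],[0,0,0,0,0,0]]'
python3 - <<'E'
from h import *
a=bot.capture("scene")[:,:,::-1];b=bot.capture("top")[:,:,::-1]
a=cv2.resize(a[150:330,260:440],(400,400));b=cv2.resize(b[90:270,310:490],(400,400))
cv2.imwrite("pics/p2.png",np.hstack([a,b]))
E
```

```text
time: 4.05
tool_pos: [400.4, -317.2, 157.4]
tcp_rot: [3.141, -0.0, -3.141]
contact_force: [1.2, -0.4, 0.8]
grip_width: 91.9
finger_force: 0.0
```

View pics/p2.png

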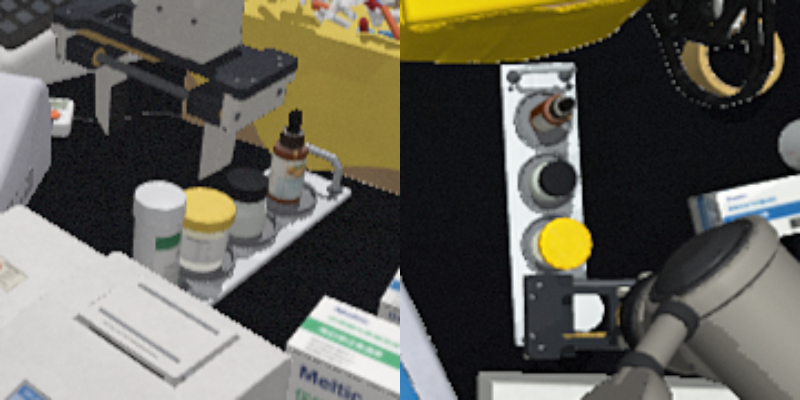

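The fingertips straddle the can, with their midpoint about (160,157) directly above the cap at (160,190). Going down to grip.

```bash
python3 -m jog '[[-1,-5,0,0,0,0],[0,0,32,0,0,0],[0,0,32,0,0,0],[0,0,31,0,0,0],[0,0,0,0,0,0],[0,0,0,0,0,0]]'; python3 -m jog '[[0,0,0,0,0,0],[0,0,0,0,0,0],[0,0,0,0,0,0],[0,0,0,0,0,0],[0,0,0,0,0,0],[0,0,0,0,0,0],[0,0,0,0,0,0],[0,0,0,0,0,0],[0,0,0,0,0,0],[0,0,0,0,0,0]]' 0
```

```text
time: 4.75
tool_pos: [401.7, -323.4, 62.9]
tcp_rot: [-3.141, 0.001, -3.141]
contact_force: [0.2, 0.4, 0.6]
grip_width: 91.6
finger_force: 0.0
time: 5.75
tool_pos: [401.1, -322.6, 61.7]
tcp_rot: [3.141, 0.0, -3.141]
contact_force: [-0.5, 0.3, 0.3]
grip_width: 43.1
finger_force: 30.0
```

```bash
python3 -m jog '[[0,0,-15,0,0,0],[0,0,-30,0,0,0],[0,0,-40,0,0,0],[0,0,-45,0,0,0],[0,0,-45,0,0,0],[0,0,-40,0,0,0],[0,20,0,0,0,0],[0,38,0,0,0,0],[0,38,0,0,0,0],[0,38,0,0,0,0],[0,38,0,0,0,0],[0,38,0,0,0,0]]'; python3 -m jog '[[0,38,0,0,0,0],[0,38,0,0,0,0],[0,38,0,0,0,0],[0,38,0,0,0,0],[0,38,0,0,0,0],[0,38,0,0,0,0],[0,38,0,0,0,0],[0,38,0,0,0,0],[0,38,0,0,0,0],[0,38,0,0,0,0],[0,38,0,0,0,0],[0,20,0,0,0,0]]';python3 -m jog '[[-38,0,0,0,0,0],[-38,0,0,0,0,0],[-38,0,0,0,0,0],[-38,0,0,0,0,0],[-8,-5,0,0,0,0],[0,0,0,0,0,0],[0,0,0,0,0,0]]'
```

```text
time: 6.95
tool_pos: [400.6, -111.2, 276.6]
tcp_rot: [3.141, -0.0, 3.141]
contact_force: [1.3, -0.2, -1.4]
grip_width: 42.8
finger_force: 30.0
time: 8.15
tool_pos: [400.4, 327.9, 276.2]
tcp_rot: [3.141, -0.001, -3.139]
contact_force: [0.1, 0.1, 0.5]
grip_width: 42.8
finger_force: 30.0
time: 8.85
tool_pos: [560.0, 320.4, 276.6]
tcp_rot: [-3.142, -0.001, -3.141]
contact_force: [-0.6, -0.4, -0.1]
grip_width: 43.0
finger_force: 30.0
```

```bash
python3 -m jog '[[0,0,40,0,0,0],[0,0,40,0,0,0],[0,0,40,0,0,0],[0,0,40,0,0,0],[0,0,36,0,0,0],[0,0,0,0,0,0],[0,0,0,0,0,0]]'
python3 - <<'E'
from h import *
a=bot.capture("scene")[:,:,::-1];b=bot.capture("top")[:,:,::-1]
a=cv2.resize(a[100:240,110:250],(400,400));b=cv2.resize(b[110:290,60:240],(400,400))
cv2.imwrite("pics/p3.png",np.hstack([a,b]))
print(w2px("scene",(560,320,30)),w2px("scene",(560,320,14)))
E
```

```text
time: 9.55
tool_pos: [560.4, 321.0, 82.1]
tcp_rot: [3.141, 0.0, -3.141]
contact_force: [0.8, 0.1, -0.2]
grip_width: 43.2
finger_force: 30.0
[193.46537295 153.83078049] [193.81174097 158.72003438]
```

View pics/p3.png

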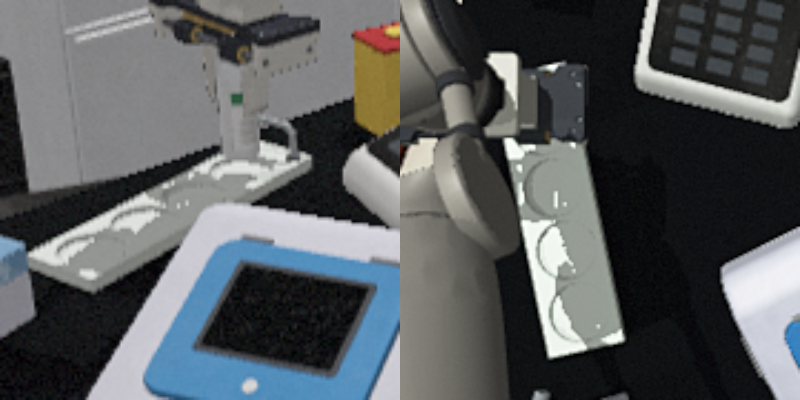

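The can hangs upright with its underside at about (238,158), over the far well at about (237,170), as computed. Lowering it to release.

```bash
python3 -m jog '[[0,0,12,0,0,0],[0,0,7,0,0,0],[0,0,3,0,0,0],[0,0,0,0,0,0],[0,0,0,0,0,0]]';python3 -m jog '[[0,0,0,0,0,0],[0,0,0,0,0,0],[0,0,0,0,0,0]]'
```

```text
time: 10.15
tool_pos: [561.0, 320.4, 58.7]
tcp_rot: [3.142, -0.0, -3.141]
contact_force: [-0.1, -0.5, -1.1]
grip_width: 42.9
finger_force: 30.0
time: 10.45
tool_pos: [561.0, 320.4, 58.9]
tcp_rot: [3.141, 0.0, -3.141]
contact_force: [0.2, -0.3, -1.1]
grip_width: 42.6
finger_force: 30.0
```

```bash
python3 -m jog '[[0,0,1,0,0,0],[0,0,0,0,0,0],[0,0,0,0,0,0],[0,0,0,0,0,0]]';python3 -m jog '[[0,0,0,0,0,0],[0,0,0,0,0,0],[0,0,0,0,0,0],[0,0,0,0,0,0],[0,0,0,0,0,0],[0,0,0,0,0,0]]' 95;  python3 -m jog '[[0,0,-15,0,0,0],[0,0,-30,0,0,0],[0,0,-45,0,0,0],[0,0,-45,0,0,0],[0,0,-45,0,0,0],[0,0,-40,0,0,0],[0,0,0,0,0,0],[5,-38,0,0,0,0],[5,-38,0,0,0,0],[5,-38,0,0,0,0],[5,-38,0,0,0,0],[5,-38,0,0,0,0]]' 100;python3 -m jog '[[5,-38,0,0,0,0],[5,-38,0,0,0,0],[5,-38,0,0,0,0],[5,-38,0,0,0,0],[5,-38,0,0,0,0],[5,-38,0,0,0,0],[5,-38,0,0,0,0],[5,-38,0,0,0,0],[5,-38,0,0,0,0],[5,-38,0,0,0,0],[5,-38,0,0,0,0],[5,-30,0,0,0,0]]'
python3 - <<'E'
from h import *
b=bot.capture("scene")[:,:,::-1]
cv2.imwrite("pics/p4.png",b)
E
```

```text
time: 10.85
tool_pos: [561.0, 320.4, 57.8]
tcp_rot: [3.141, 0.0, -3.141]
contact_force: [-0.9, 0.3, -0.8]
grip_width: 42.9
finger_force: 30.0
time: 11.45
tool_pos: [560.9, 320.4, 57.7]
tcp_rot: [3.142, 0.0, -3.141]
contact_force: [0.4, -0.1, 0.8]
grip_width: 85.2
finger_force: 0.0
time: 12.65
tool_pos: [535.3, 129.0, 278.2]
tcp_rot: [3.142, 0.0, -3.141]
contact_force: [0.7, -0.4, 1.1]
grip_width: 91.6
finger_force: 0.0
time: 13.85
tool_pos: [475.3, -319.6, 278.0]
tcp_rot: [-3.141, 0.0, 3.141]
contact_force: [0.4, 0.7, 0.2]
grip_width: 91.7
finger_force: 0.0
```

View pics/p4.png

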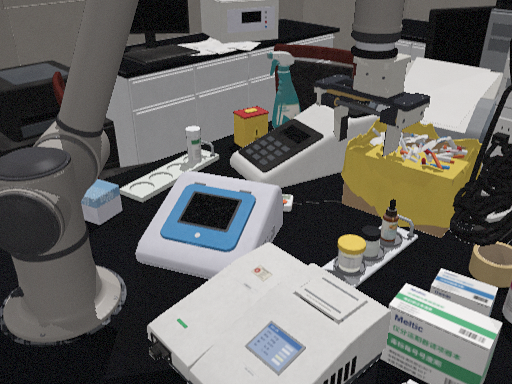

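The can stands upright in the far well at (193,145) and the arm is above the cup. Next I grip the lid.

```bash
python3 -m jog '[[5,0,0,0,0,0],[0,0,40,0,0,0],[0,0,40,0,0,0],[0,0,40,0,0,0],[0,0,40,0,0,0],[0,0,35,0,0,0],[0,0,25,0,0,0],[0,0,11,0,0,0],[0,0,0,0,0,0],[0,0,0,0,0,0]]'; python3 -m jog '[[0,0,0,0,0,0],[0,0,0,0,0,0],[0,0,0,0,0,0],[0,0,0,0,0,0],[0,0,0,0,0,0],[0,0,0,0,0,0],[0,0,0,0,0,0],[0,0,0,0,0,0]]' 0
```

```text
time: 14.9
tool_pos: [471.8, -317.7, 48.1]
tcp_rot: [-3.14, 0.002, -3.141]
contact_force: [-0.2, 0.0, 0.1]
grip_width: 91.6
finger_force: 0.0
time: 15.7
tool_pos: [471.2, -317.7, 46.8]
tcp_rot: [-3.141, 0.0, -3.141]
contact_force: [-0.9, -0.2, 3.0]
grip_width: 54.6
finger_force: 30.0
```

```bash
python3 -m jog '[[0,0,-10,0,0,0],[0,0,-20,0,0,0],[0,0,-30,0,0,0],[0,0,0,0,0,0],[0,0,0,0,0,0]]'
python3 - <<'E'
from h import *
b=bot.capture("scene")[:,:,::-1]
cv2.imwrite("pics/p5.png",cv2.resize(b[150:290,280:440],(480,420)))
E
```

```text
time: 16.2
tool_pos: [471.2, -317.7, 107.4]
tcp_rot: [-3.141, 0.001, -3.141]
contact_force: [0.6, -0.2, -1.0]
grip_width: 54.5
finger_force: 30.0
```

View pics/p5.png

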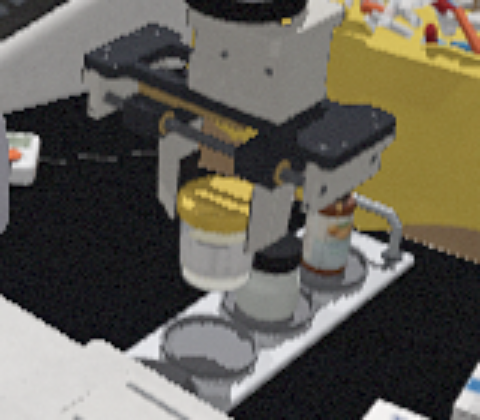

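The cup is held upright by the lid, with the saucer beneath it empty. Carrying it over.

```bash
python3 -m jog '[[0,0,-40,0,0,0],[0,0,-45,0,0,0],[0,0,-45,0,0,0],[0,0,-40,0,0,0],[0,20,0,0,0,0],[0,38,0,0,0,0],[0,38,0,0,0,0],[0,38,0,0,0,0],[0,38,0,0,0,0],[0,38,0,0,0,0],[0,38,0,0,0,0],[0,38,0,0,0,0]]'; python3 -m jog '[[-2,38,0,0,0,0],[-2,38,0,0,0,0],[-2,38,0,0,0,0],[-2,38,0,0,0,0],[-2,38,0,0,0,0],[-2,38,0,0,0,0],[-2,38,0,0,0,0],[-2,38,0,0,0,0],[-2,33,0,0,0,0],[0,0,0,0,0,0],[0,0,0,0,0,0]]'
```

```text
time: 17.45
tool_pos: [470.2, -30.0, 275.4]
tcp_rot: [3.141, -0.003, 3.142]
contact_force: [0.6, 0.2, -0.9]
grip_width: 54.2
finger_force: 30.0
time: 18.55
tool_pos: [488.3, 305.5, 275.1]
tcp_rot: [-3.14, -0.003, -3.14]
contact_force: [1.2, 0.5, -0.2]
grip_width: 54.3
finger_force: 30.0
```

```bash
python3 -m jog '[[-2,0,40,0,0,0],[0,0,40,0,0,0],[0,0,40,0,0,0],[0,0,40,0,0,0],[0,0,35,0,0,0],[0,0,15,0,0,0],[0,0,0,0,0,0],[0,0,0,0,0,0]]'
python3 - <<'E'
from h import *
a=bot.capture("scene")[:,:,::-1];b=bot.capture("top")[:,:,::-1]
a=cv2.resize(a[100:240,110:250],(400,400));b=cv2.resize(b[110:290,60:240],(400,400))
cv2.imwrite("pics/p6.png",np.hstack([a,b]))
E
```

```text
time: 19.35
tool_pos: [491.4, 304.5, 67.1]
tcp_rot: [-3.141, 0.0, 3.141]
contact_force: [-0.5, 0.5, 0.1]
grip_width: 54.0
finger_force: 30.0
```

View pics/p6.png

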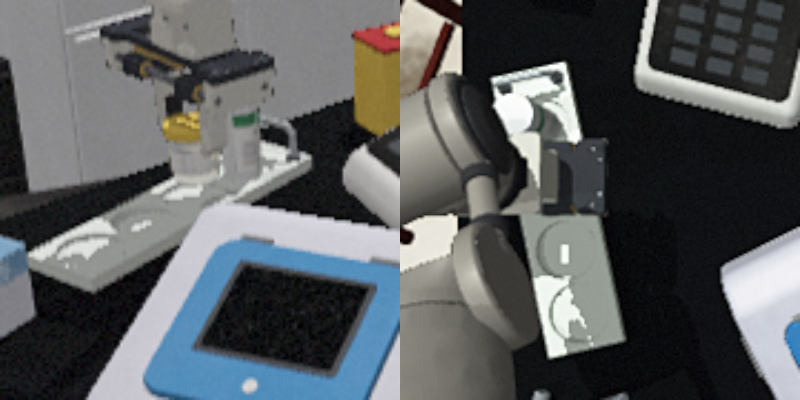

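```bash
python3 -m jog '[[1,0,10,0,0,0],[0,0,8,0,0,0],[0,0,3,0,0,0],[0,0,0,0,0,0],[0,0,0,0,0,0]]';python3 -m jog '[[0,0,1.5,0,0,0],[0,0,0,0,0,0],[0,0,0,0,0,0],[0,0,0,0,0,0]]'
python3 - <<'E'
from h import *
a=bot.capture("scene")[:,:,::-1]
cv2.imwrite("pics/p7.png",cv2.resize(a[110:190,140:240],(700,560),interpolation=cv2.INTER_CUBIC))
E
```

```text
time: 19.95
tool_pos: [490.0, 305.5, 45.7]
tcp_rot: [3.142, -0.0, -3.141]
contact_force: [-0.9, -0.1, 0.2]
grip_width: 54.5
finger_force: 30.0
time: 20.35
tool_pos: [490.0, 305.5, 44.4]
tcp_rot: [3.141, 0.0, -3.141]
contact_force: [0.5, -0.6, -1.0]
grip_width: 54.2
finger_force: 30.0
```

View pics/p7.png

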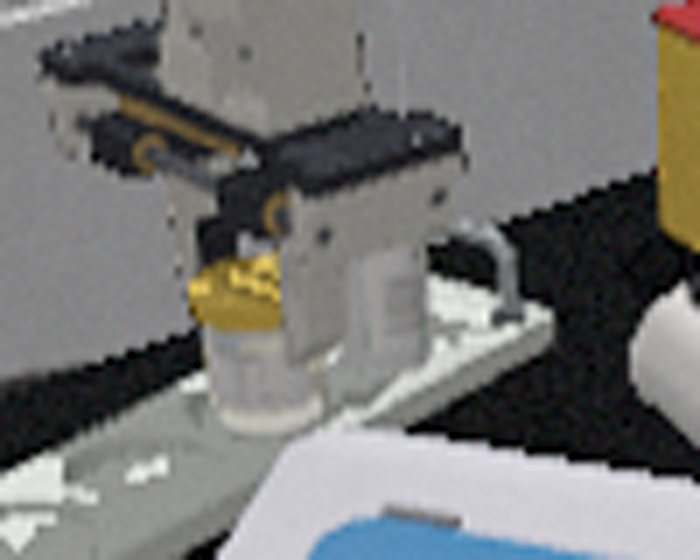

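The cup hangs with its lid centre near (255,290) and its base near (272,415), so it may be leaning slightly. I'll check that against the projection.

Run:
```python
from h import *
f=lambda P:((w2px("scene",P)-(140,110))*7).round()
for dx in(-6,0,6):
  print(dx,"lid top",f((490+dx,305.5,70)),"base",f((490+dx,305.5,10)),"base edge left/right",f((490+dx-26*.73,305.5+26*.69,10)),f((490+dx+26*.73,305.5-26*.69,10)))
print("lid l/r mid",f((490-28.5*.73,305.5+28.5*.69,63)),f((490+28.5*.73,305.5-28.5*.69,63)), "well c",f((489.5,305.4,14)),"can",f((561,320.4,113)),f((561,320.4,10)))
```

```text
-6 lid top [240. 281.] base [252. 414.] base edge left/right [188. 415.] [315. 414.]
0 lid top [252. 277.] base [264. 410.] base edge left/right [200. 410.] [327. 410.]
6 lid top [264. 272.] base [275. 405.] base edge left/right [212. 406.] [338. 405.]
lid l/r mid [183. 293.] [324. 292.] well c [262. 402.] can [363. 122.] [379. 349.]
```

The lean is negligible: the vertical lines in that part of the image tilt the same way. The cup sits about 2 mm off in x, so I'll correct that, lower and release.

```bash
python3 -m jog '[[2,0,0,0,0,0],[0,0,1,0,0,0],[0,0,0,0,0,0],[0,0,0,0,0,0]]';python3 -m jog '[[0,0,0.5,0,0,0],[0,0,0,0,0,0],[0,0,0,0,0,0],[0,0,0,0,0,0]]'
```

```text
time: 20.8
tool_pos: [487.9, 305.4, 43.2]
tcp_rot: [3.142, -0.0, -3.141]
contact_force: [-0.2, 0.3, -1.0]
grip_width: 54.6
finger_force: 30.0
time: 21.2
tool_pos: [488.1, 305.4, 42.9]
tcp_rot: [3.141, 0.0, -3.141]
contact_force: [-0.4, -0.1, 0.1]
grip_width: 54.3
finger_force: 30.0
```

```bash
python3 -m jog '[[0,0,0,0,0,0],[0,0,0,0,0,0],[0,0,0,0,0,0],[0,0,0,0,0,0],[0,0,0,0,0,0],[0,0,0,0,0,0],[0,0,-5,0,0,0],[0,0,-20,0,0,0],[0,0,-40,0,0,0],[0,0,-45,0,0,0],[0,0,-45,0,0,0],[0,0,-45,0,0,0]]' 100; python3 -m jog '[[0,0,-35,0,0,0],[-4,-38,0,0,0,0],[-4,-38,0,0,0,0],[-4,-38,0,0,0,0],[-4,-38,0,0,0,0],[-4,-38,0,0,0,0],[-4,-38,0,0,0,0],[-4,-38,0,0,0,0],[-4,-38,0,0,0,0],[-4,-38,0,0,0,0],[-4,-38,0,0,0,0],[-4,-38,0,0,0,0]]';python3 -m jog '[[-3,-38,0,0,0,0],[-3,-38,0,0,0,0],[-3,-38,0,0,0,0],[0,-38,0,0,0,0],[0,-38,0,0,0,0],[0,-13,0,0,0,0],[0,0,0,0,0,0],[0,0,0,0,0,0]]'
python3 - <<'E'
from h import *
a=bot.capture("scene")[:,:,::-1];b=bot.capture("top")[:,:,::-1]
a=cv2.resize(a[110:210,115:235],(480,400),interpolation=cv2.INTER_CUBIC);b=cv2.resize(b[120:280,85:175],(225,400),interpolation=cv2.INTER_CUBIC)
cv2.imwrite("pics/p8.png",np.hstack([a,b]))
E
```

```text
time: 22.4
tool_pos: [487.6, 305.2, 245.1]
tcp_rot: [3.141, 0.0, -3.141]
contact_force: [0.9, -0.4, 0.5]
grip_width: 92.1
finger_force: 0.0
time: 23.6
tool_pos: [531.9, -114.1, 278.2]
tcp_rot: [-3.141, 0.001, -3.141]
contact_force: [0.7, -0.5, 0.5]
grip_width: 91.8
finger_force: 0.0
time: 24.4
tool_pos: [541.1, -314.5, 277.7]
tcp_rot: [3.141, -0.0, -3.141]
contact_force: [-0.7, 0.3, 0.1]
grip_width: 91.8
finger_force: 0.0
```

View pics/p8.png

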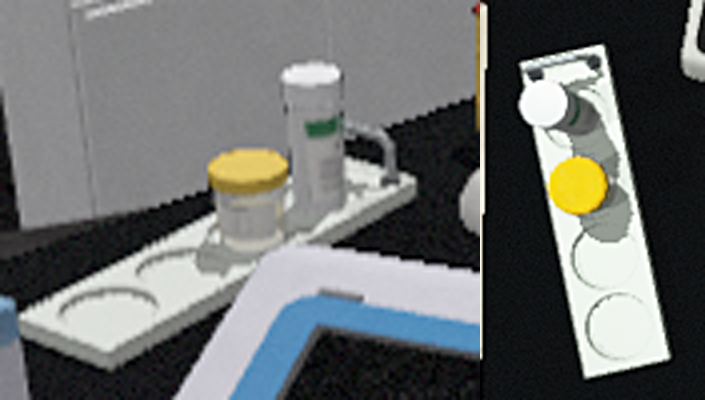

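Both containers stand upright in wells 1 and 2 counted from the handle. Next is the jar.

```bash
python3 -m jog '[[0,-2,40,0,0,0],[0,0,40,0,0,0],[0,0,40,0,0,0],[0,0,40,0,0,0],[0,0,35,0,0,0],[0,0,25,0,0,0],[0,0,18,0,0,0],[0,0,12,0,0,0],[0,0,0,0,0,0],[0,0,0,0,0,0]]'; python3 -m jog '[[0,0,0,0,0,0],[0,0,0,0,0,0],[0,0,0,0,0,0],[0,0,0,0,0,0],[0,0,0,0,0,0],[0,0,0,0,0,0],[0,0,0,0,0,0],[0,0,0,0,0,0],[0,0,0,0,0,0]]' 0;python3 -m jog '[[0,0,-10,0,0,0],[0,0,-20,0,0,0],[0,0,-30,0,0,0],[0,0,0,0,0,0],[0,0,0,0,0,0]]'
```

```text
time: 25.5
tool_pos: [541.7, -317.4, 28.6]
tcp_rot: [-3.141, 0.001, -3.141]
contact_force: [-0.8, 0.2, 0.0]
grip_width: 91.8
finger_force: 0.0
time: 26.4
tool_pos: [541.1, -317.6, 27.7]
tcp_rot: [3.141, -0.0, -3.141]
contact_force: [0.4, -0.5, 0.5]
grip_width: 42.7
finger_force: 30.0
time: 26.9
tool_pos: [541.3, -317.8, 88.6]
tcp_rot: [-3.141, 0.001, -3.141]
contact_force: [-0.6, -0.1, -1.7]
grip_width: 42.4
finger_force: 30.0
```

```bash
python3 -m jog '[[0,0,-40,0,0,0],[0,0,-45,0,0,0],[0,0,-45,0,0,0],[0,0,-45,0,0,0],[4,20,0,0,0,0],[8,38,0,0,0,0],[8,38,0,0,0,0],[8,38,0,0,0,0],[8,38,0,0,0,0],[8,38,0,0,0,0],[8,38,0,0,0,0],[8,38,0,0,0,0]]'; python3 -m jog '[[8,38,0,0,0,0],[8,38,0,0,0,0],[8,38,0,0,0,0],[8,38,0,0,0,0],[8,38,0,0,0,0],[8,38,0,0,0,0],[8,38,0,0,0,0],[6,38,0,0,0,0],[0,18,0,0,0,0],[0,0,0,0,0,0],[0,0,0,0,0,0]]'
```

```text
time: 28.1
tool_pos: [479.8, -30.1, 261.5]
tcp_rot: [3.141, -0.002, 3.142]
contact_force: [1.3, 0.6, -1.0]
grip_width: 42.8
finger_force: 30.0
time: 29.2
tool_pos: [418.4, 290.0, 261.7]
tcp_rot: [-3.14, -0.002, -3.14]
contact_force: [-0.9, -0.6, -1.1]
grip_width: 43.0
finger_force: 30.0
```

```bash
python3 -m jog '[[-1,0,40,0,0,0],[0,0,40,0,0,0],[0,0,40,0,0,0],[0,0,40,0,0,0],[0,0,35,0,0,0],[0,0,20,0,0,0],[0,0,10,0,0,0],[0,0,7,0,0,0],[0,0,3,0,0,0],[0,0,0,0,0,0],[0,0,0,0,0,0]]'
```

```text
time: 30.3
tool_pos: [420.5, 290.6, 28.6]
tcp_rot: [3.141, 0.002, -3.141]
contact_force: [-0.0, -0.2, -1.1]
grip_width: 42.5
finger_force: 30.0
```

Run:
```python
from h import *
a=bot.capture("scene")[:,:,::-1]
cv2.imwrite("pics/p9.png",cv2.resize(a[110:210,115:235],(600,500),interpolation=cv2.INTER_CUBIC))
print(bot.get_obs()["tool_pos"],(w2px("scene",(419.2,290,8))-(115,110))*5)
```

```text
[420.49543321 290.64868862  28.62641601] [226.21414508 343.28707641]
```

View pics/p9.png

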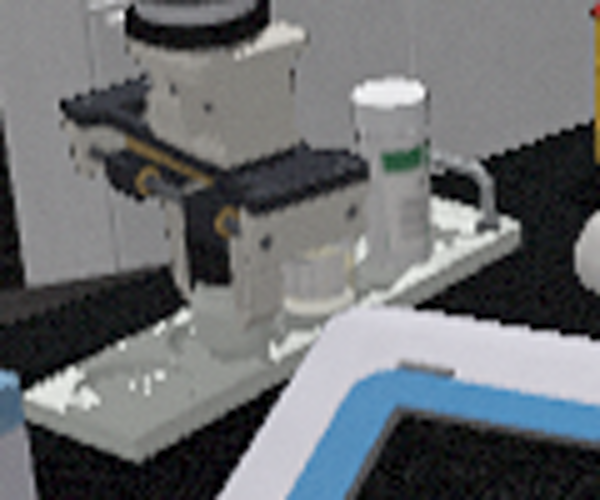

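The jar is upright, its base at about (232,342), over the third well. Lowering, releasing and returning for the dropper.

```bash
python3 -m jog '[[1,0,3,0,0,0],[0,0,1.5,0,0,0],[0,0,0,0,0,0],[0,0,0,0,0,0],[0,0,0,0,0,0]]'; python3 -m jog '[[0,0,0,0,0,0],[0,0,0,0,0,0],[0,0,0,0,0,0],[0,0,0,0,0,0],[0,0,0,0,0,0],[0,0,0,0,0,0],[0,0,-5,0,0,0],[0,0,-20,0,0,0],[0,0,-40,0,0,0],[0,0,-45,0,0,0],[0,0,-45,0,0,0],[0,0,-45,0,0,0]]' 100; python3 -m jog '[[0,0,-45,0,0,0],[-12,-37,0,0,0,0],[-12,-37,0,0,0,0],[-12,-37,0,0,0,0],[-12,-37,0,0,0,0],[-12,-37,0,0,0,0],[-12,-37,0,0,0,0],[-12,-37,0,0,0,0],[-12,-37,0,0,0,0],[-12,-37,0,0,0,0],[-12,-37,0,0,0,0],[-12,-37,0,0,0,0]]';python3 -m jog '[[-12,-37,0,0,0,0],[-12,-37,0,0,0,0],[-12,-37,0,0,0,0],[-12,-37,0,0,0,0],[-12,-37,0,0,0,0],[-2,-13,0,0,0,0],[0,0,0,0,0,0],[0,0,0,0,0,0]]'
python3 - <<'E'
from h import *
a=bot.capture("scene")[:,:,::-1]
cv2.imwrite("pics/p10.png",np.hstack([cv2.resize(a[110:210,115:235],(400,333)),cv2.resize(a[120:280,310:440],(270,333))]))
E
```

```text
time: 30.85
tool_pos: [418.9, 290.5, 23.6]
tcp_rot: [3.141, 0.0, -3.141]
contact_force: [-2.5, -0.9, 5.4]
grip_width: 42.3
finger_force: 30.0
time: 32.05
tool_pos: [418.6, 290.2, 225.6]
tcp_rot: [3.141, 0.0, -3.141]
contact_force: [-0.3, 0.3, -1.0]
grip_width: 91.8
finger_force: 0.0
time: 33.25
tool_pos: [551.1, -118.2, 268.6]
tcp_rot: [3.142, 0.0, -3.141]
contact_force: [0.9, 1.0, 0.5]
grip_width: 91.8
finger_force: 0.0
time: 34.05
tool_pos: [612.8, -314.1, 268.1]
tcp_rot: [3.141, -0.0, 3.142]
contact_force: [0.4, -0.1, 0.9]
grip_width: 92.1
finger_force: 0.0
```

View pics/p10.png

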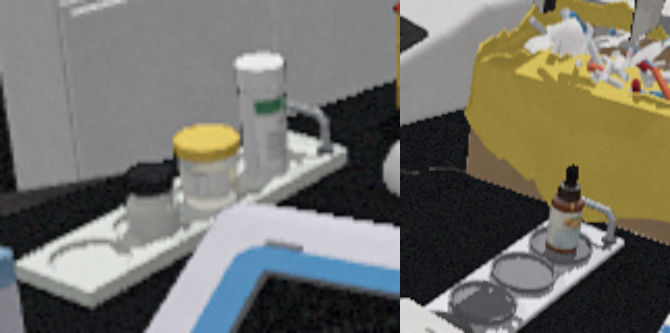

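The jar stands in well 3, and the dropper stands in its saucer close to the sharps bin. I'll check clearance to the bin before going down.

Run:
```python
from h import *
for z in(60,110,150,200):
  print(z,[px2w("top",p,z)[:2].round().tolist() for p in((345,118),(365,118),(385,115),(405,110),(422,100))])
# bin rim as seen in the scene camera: near-lower boundary at crop (470,110),(560,190)->px
for z in(0,60,110,150,200):
  print(z,[px2w("scene",p,z)[:2].round().tolist() for p in((344,180),(345,190),(400,224),(420,232))])
for t,z in(("dropper_bottle",60),):
  d=bot.outline_of(t,"scene")
  for e in d[:2]:
    r,c=np.nonzero(e["mask"]);print(e["p"],c.min(),c.max(),r.min(),r.max(),c[r<r.min()+5].mean(),c[r>r.max()-8].mean())
print(w2px("scene",(614,-315,114)),w2px("scene",(614,-315,12)))
```

```text
60 [[670.0, -233.0], [670.0, -282.0], [677.0, -331.0], [689.0, -380.0], [714.0, -423.0]]
110 [[659.0, -222.0], [658.0, -268.0], [665.0, -315.0], [677.0, -362.0], [700.0, -402.0]]
150 [[649.0, -212.0], [649.0, -257.0], [656.0, -302.0], [667.0, -347.0], [689.0, -386.0]]
200 [[638.0, -201.0], [637.0, -243.0], [644.0, -286.0], [654.0, -328.0], [675.0, -365.0]]
0 [[794.0, -62.0], [748.0, -100.0], [705.0, -297.0], [708.0, -348.0]]
60 [[697.0, -131.0], [656.0, -165.0], [617.0, -343.0], [619.0, -390.0]]
110 [[616.0, -188.0], [578.0, -219.0], [543.0, -382.0], [545.0, -424.0]]
150 [[551.0, -233.0], [516.0, -262.0], [484.0, -413.0], [486.0, -452.0]]
200 [[470.0, -290.0], [439.0, -317.0], [410.0, -451.0], [412.0, -487.0]]
0.58 380 398 200 241 392.5 387.61206896551727
[391.30504771 198.09837312] [385.461936   237.67901274]
```

The bottle is at about (615,-316). The bin rim leaves only a small margin, so I'll turn the gripper 10° to follow it, grip 3 mm short and descend in stages.

```bash
python3 -m jog '[[1,-2,0,0,0,0],[0,0,0,0,0,-0.09],[0,0,0,0,0,-0.085],[0,0,40,0,0,0],[0,0,40,0,0,0],[0,0,30,0,0,0],[0,0,20,0,0,0],[0,0,0,0,0,0],[0,0,0,0,0,0]]'
python3 - <<'E'
from h import *
a=bot.capture("scene")[:,:,::-1];b=bot.capture("top")[:,:,::-1]
cv2.imwrite("pics/p11.png",np.hstack([cv2.resize(a[130:260,310:440],(390,390)),cv2.resize(b[70:200,310:440],(390,390))]))
E
```

```text
time: 35.05
tool_pos: [612.4, -316.3, 139.2]
tcp_rot: [-3.141, 0.001, -2.966]
contact_force: [-0.5, -0.2, 0.6]
grip_width: 91.9
finger_force: 0.0
```

View pics/p11.png

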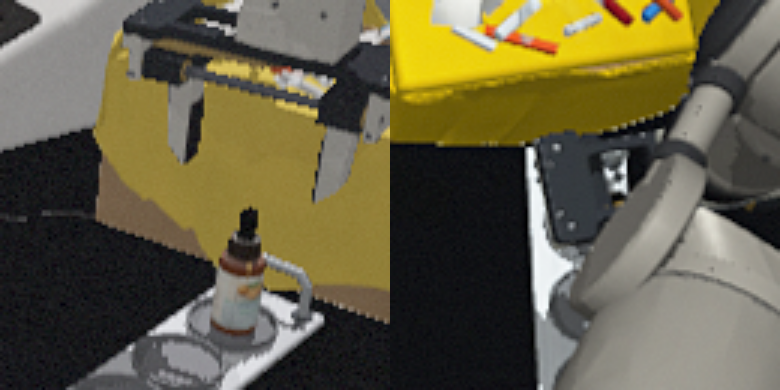

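The bin's top rim (crop row ~75) is well behind the gripper, and the edge I measured was its low skirt, so there is room. The fingertip midpoint at (255,178) is above the teat at (249,212). Descending.

```bash
python3 -m jog '[[0,0,30,0,0,0],[0,0,25,0,0,0],[0,0,20,0,0,0],[0,0,12,0,0,0],[0,0,0,0,0,0],[0,0,0,0,0,0]]'; python3 -m jog '[[0,0,0,0,0,0],[0,0,0,0,0,0],[0,0,0,0,0,0],[0,0,0,0,0,0],[0,0,0,0,0,0],[0,0,0,0,0,0],[0,0,0,0,0,0],[0,0,0,0,0,0],[0,0,0,0,0,0]]' 0
```

```text
time: 35.75
tool_pos: [612.8, -317.1, 52.7]
tcp_rot: [-3.14, 0.002, -2.966]
contact_force: [0.3, 0.1, 0.4]
grip_width: 91.8
finger_force: 0.0
time: 36.65
tool_pos: [612.1, -316.6, 51.1]
tcp_rot: [3.141, -0.0, -2.966]
contact_force: [-0.1, -0.0, 0.2]
grip_width: 31.0
finger_force: 30.0
```

```bash
python3 -m jog '[[0,0,-10,0,0,0],[0,0,-20,0,0,0],[0,0,-40,0,0,0],[0,0,-45,0,0,0],[0,0,-45,0,0,0],[0,0,-45,0,0,0],[0,0,-15,0,0,0.09],[0,0,0,0,0,0.085],[0,0,0,0,0,0],[0,0,0,0,0,0]]'
python3 - <<'E'
from h import *
a=bot.capture("scene")[:,:,::-1]
cv2.imwrite("pics/p12.png",cv2.resize(a[70:250,310:440],(390,540)))
E
```

```text
time: 37.65
tool_pos: [611.8, -316.4, 271.0]
tcp_rot: [3.141, -0.001, -3.139]
contact_force: [-0.3, -0.7, -1.5]
grip_width: 31.7
finger_force: 30.0
```

View pics/p12.png

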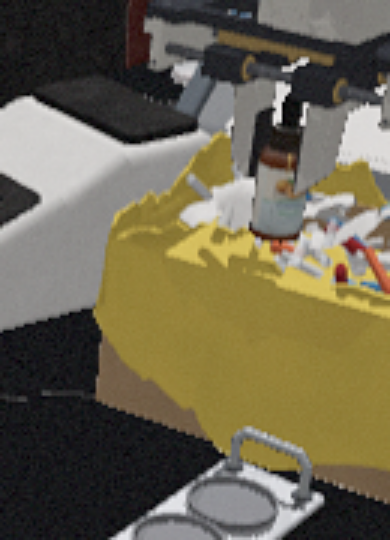

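The bottle is held upright at (278,190) and the saucers below are empty. Carrying it over.

```bash
python3 -m jog '[[8,18,0,0,0,0],[16,36,0,0,0,0],[16,36,0,0,0,0],[16,36,0,0,0,0],[16,36,0,0,0,0],[16,36,0,0,0,0],[16,36,0,0,0,0],[16,36,0,0,0,0],[16,36,0,0,0,0],[16,36,0,0,0,0]]'; python3 -m jog '[[16,36,0,0,0,0],[16,36,0,0,0,0],[16,36,0,0,0,0],[16,36,0,0,0,0],[16,36,0,0,0,0],[16,36,0,0,0,0],[16,36,0,0,0,0],[2,0,0,0,0,0],[0,0,0,0,0,0],[0,0,0,0,0,0]]'
```

```text
time: 38.7
tool_pos: [458.9, 26.7, 271.0]
tcp_rot: [3.141, -0.001, -3.14]
contact_force: [0.3, -1.3, -0.7]
grip_width: 31.4
finger_force: 30.0
time: 39.7
tool_pos: [346.2, 276.7, 271.1]
tcp_rot: [-3.141, -0.0, -3.141]
contact_force: [-0.1, -0.8, -0.3]
grip_width: 31.4
finger_force: 30.0
```

```bash
python3 -m jog '[[0,-2,40,0,0,0],[0,0,40,0,0,0],[0,0,40,0,0,0],[0,0,40,0,0,0],[0,0,30,0,0,0],[0,0,19,0,0,0],[0,0,0,0,0,0],[0,0,0,0,0,0]]'
python3 - <<'E'
from h import *
a=bot.capture("scene")[:,:,::-1]
cv2.imwrite("pics/p13.png",cv2.resize(a[110:230,85:205],(600,600),interpolation=cv2.INTER_CUBIC))
print((w2px("scene",(348.6,274.8,8))-(85,110))*5,(w2px("scene",(348.6,274.8,23))-(85,110))*5)
E
```

```text
time: 40.5
tool_pos: [346.7, 274.7, 62.6]
tcp_rot: [-3.142, -0.0, 3.14]
contact_force: [-0.3, 0.6, -0.6]
grip_width: 31.3
finger_force: 30.0
[282.07030718 394.08678539] [278.82297423 369.37299542]
```

View pics/p13.png

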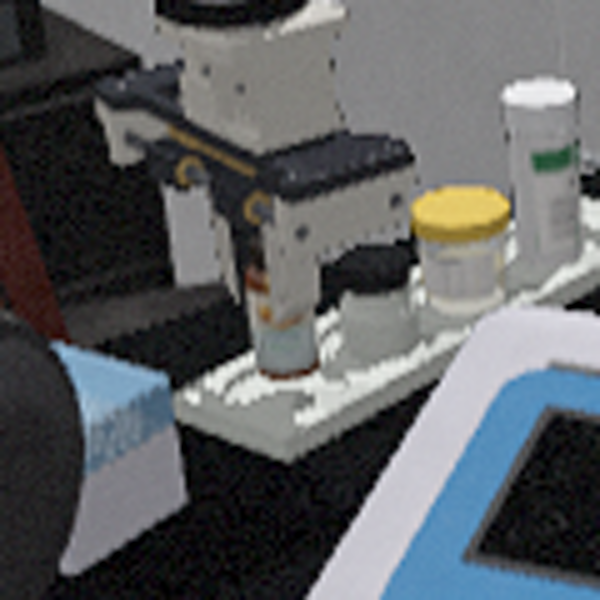

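The bottle's base at about (287,368) is over the last well, within 3 mm of the projection. Lowering and releasing.

```bash
python3 -m jog '[[2,0,8,0,0,0],[0,0,5,0,0,0],[0,0,2,0,0,0],[0,0,0,0,0,0],[0,0,0,0,0,0],[0,0,0,0,0,0]]'; python3 -m jog '[[0,0,0.5,0,0,0],[0,0,0,0,0,0],[0,0,0,0,0,0]]'; python3 -m jog '[[0,0,0,0,0,0],[0,0,0,0,0,0],[0,0,0,0,0,0],[0,0,0,0,0,0],[0,0,0,0,0,0],[0,0,0,0,0,0],[0,0,0,0,0,0],[0,0,-5,0,0,0],[0,0,-20,0,0,0],[0,0,-40,0,0,0],[0,0,-45,0,0,0],[0,0,-45,0,0,0]]' 100; python3 -m jog '[[0,0,-45,0,0,0],[0,0,-20,0,0,0],[-10,-38,0,0,0,0],[-10,-38,0,0,0,0],[-10,-38,0,0,0,0],[-10,-38,0,0,0,0],[-10,-38,0,0,0,0],[-10,-38,0,0,0,0],[-10,-38,0,0,0,0],[0,0,0,0,0,0],[0,0,0,0,0,0]]'
python3 - <<'E'
from h import *
a=bot.capture("scene")[:,:,::-1];b=bot.capture("top")[:,:,::-1]
cv2.imwrite("pics/p14.png",np.hstack([cv2.resize(a[110:230,105:225],(480,480)),cv2.resize(b[125:285,85:175],(270,480))]))
E
```

```text
time: 41.15
tool_pos: [344.0, 275.5, 47.3]
tcp_rot: [3.141, 0.0, -3.141]
contact_force: [0.1, 0.2, -0.1]
grip_width: 31.2
finger_force: 30.0
time: 41.45
tool_pos: [344.1, 275.5, 47.0]
tcp_rot: [3.141, 0.001, -3.141]
contact_force: [0.3, -0.9, 4.4]
grip_width: 31.5
finger_force: 30.0
time: 42.65
tool_pos: [343.5, 275.1, 203.7]
tcp_rot: [-3.142, -0.0, -3.141]
contact_force: [0.4, 1.5, -0.1]
grip_width: 91.6
finger_force: 0.0
time: 43.75
tool_pos: [413.8, 8.9, 266.8]
tcp_rot: [3.141, -0.0, 3.139]
contact_force: [-0.1, 0.3, -0.2]
grip_width: 91.8
finger_force: 0.0
```

View pics/p14.png

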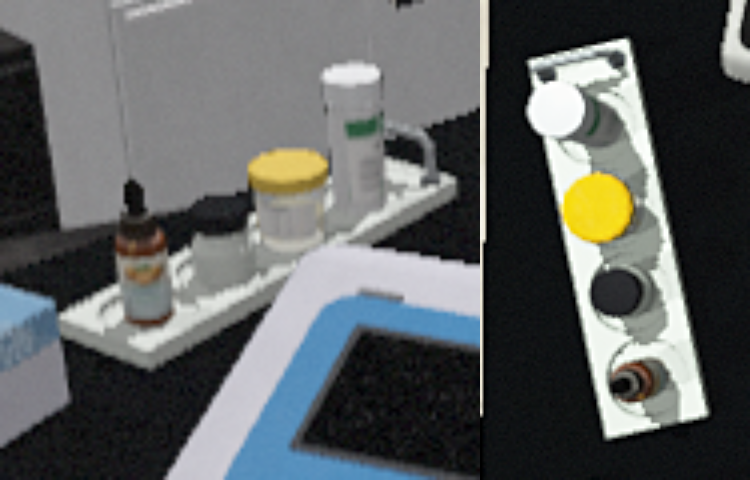

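All four stand upright in their wells. From the handle they are can, cup, jar and dropper, which is the reversed order. Handing in.

```bash
python3 -c "
from plant import bot
print(bot.close_job())"
```

```text
the job is handed in; nothing more can be done
None
```

The job is handed in: all four containers stand upright and released in the white rack in reverse order (from its handle: can, cup, jar, dropper), with none tipped over, after about 44 s on the robot's clock.

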